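Clamp an adapter in the cam-lever test jig

ROBOT

A 7-joint arm with a two-finger parallel gripper is mounted at the origin on a cart in front of the work surface, level with it; the furniture and walls round the work are solid. World frame = base frame: x ahead of the robot, y to its left, z up, the work surface at z = 0. Lengths are in m, angles in rad, forces in N, time in s.
With the tool pointing down it reaches from about 0.4 to 0.85 m from the base axis. Payload 10.4 kg.
Tool frame: the origin (TCP) lies midway between the tips of the shut fingers; the grasp point (between the pads) lies 19 mm behind it; z points along the fingers, y is the line along which they close (so a half turn about z gives the same grasp; the last joint's range is limited). The gripper opens to 87 mm and grips with 3 to 60 N. Pads are 19 mm wide; open, the fingers measure 117 mm over their backs; the gripper's body (75 mm by 190 mm) begins 51 mm behind the grasp point.
Start: joints at [-1.243, 0.332, -0.065, 1.46, 0.022, 1.35, -0.088], TCP at [0.215, 0.587, 0.223] pointing down, gripper open.
Joint ranges: [-2.6, 2.6], [-0.5, 2.12], [-1.47, 1.34], [0.16, 2.42], [-1.27, 4.41], [0.06, 2.06], [-2.6, 2.6]. Speed limits (rad/s): [2.22, 2.22, 2.79, 2.79, 3.14, 3.14, 3.14].

INTERFACE

Orientations are given as a unit quaternion [x, y, z, w].
In Python, from bench import r gives the robot as it stands.
- The arm moves only by the tool carry_out, never from a script. Its argument "steps" is a list that holds one entry, the list of rows, each a list of 6 numbers: the shift along the tool's x, y, z in cm, then the turn, a rotation vector about the tool's x, y, z in rad. In form: [[[dx, dy, dz, wx, wy, wz], ...]]. A call has 1 to 20 rows; each row is the pose to reach, as a shift and turn from the pose commanded when the call began, along the tool's axes at that moment; what a row does not reach only later rows make up. A row lasts 1/12 s, in which the tool goes at most 41.7 mm and 7.16 degrees, less where a joint would pass 70% of its speed; a pose out of reach is approached as far as the arm can. A call with a gripper value outside its range is refused whole. "hand" is the closure, from -1 (fully open) to 1 (shut), set as the call begins (left out, the last holds). The fingers move at their own pace and stop on an object; "squeeze" is the grip in N (left out, the last holds). Time passes only in rows, so rows that repeat a pose let the fingers close. It gives the time, the measured TCP pose, the force, the opening and the grip force at its end, in the units of the state.
- r.read_state(): the state, without advancing time (a new reading comes with each control period).
- r.camera(name): name is "scene" or "top" or "wrist"; returns the picture (480x640x3 uint8, red, green, blue); there is no depth.
- r.camera_params(name): a dict with "fx", "fy", "cx", "cy" (pixels), "view" (4x4, takes a point from world to camera coordinates). Camera axes: x right, y up, looking along -z (the intrinsics and any distortion apply to the point x, -y, -z); pixel columns grow to the right and rows downward; lengths in m; the calibration is good to about 2 mm. A picture is of the moment at which its call begins: read the wrist's pose just before it. camera_params takes no time and is no camera call; for the wrist camera it gives the pose at the moment of the call.
- r.close_job(): hands the job in; it is judged then, once.
The state is a dict: "time": time; "joint_positions": joint angles; "joint_vel": joint speeds; "joint_torque": joint torques, N m; "ee_pos": TCP position; "eef_rot": TCP orientation; "ft_force": force on the tool from outside, world axes, zero at the start; "torque": the same for the moment, N m; "width": finger opening in m; "grip_force": force on a finger pad.
Only numpy, scipy, OpenCV 4.12 (cv2) and the standard library are available. Lean on these libraries where they do the work, as an engineer would, in place of code of your own. Each camera call takes 0.05 s, during which the arm holds its last target. There are 200 camera calls.

TASK

Put the yellow adapter upright into the nest of the test jig, lengthways between the jaw and the brass spring pins, and let go of it. Then swing the red cam lever up and right over onto the nest, pressing it past its high point until it snaps flat and stays closed by itself, with the adapter held home against the pins. Do not shift the other things on the bench.

Things in the scene. Friction and masses are not known exactly. Their poses are not given: they have to be found in the camera images.
- adapter_center (a point): Centre of the loose yellow adapter, a plain block 62 mm long (its x axis), 36 mm wide (y), 28 mm tall (z up), 0.12 kg, round black socket on top. It starts upright on the bench. Either end may face the contact head.
- jig_nest (a point): Point on the fixed test jig where the adapter's centre must end up: 30 mm over the bench, on the jig's centre line. x axis: from the cam post to the contact head; z up. Black nest floor 16 mm over the bench on a 96 mm wide plate 12 mm thick. With the lever open the adapter may be laid down 4 to 12 mm short of this point (towards -x); the jaw pushes it home. The spring pins' tips stand 27 mm beyond the point (+x).
- jig_pivot (a point): Centre of the lever's pivot pin on the jig, 56 mm over the bench, 83 mm from jig_nest along -x (axes as for jig_nest); the pin runs along y between two pale metal cheeks 43 mm wide over all, 68 mm tall. Four round 8 mm locating pins with cone tips flank the nest, tops 33 mm over the bench: at 28 mm to -x and 24 mm to +x of jig_nest, 24.2 mm either side of the centre line (2.2 mm play beside the adapter).
- lever_grip (a point): Middle of the red grip of the cam lever, 64 mm from the pivot pin. The grip is a bar 45 mm long, 16 mm wide (along the jig's y axis) and 11 mm thick, its outer end 89 mm from the pivot; between pivot and grip a forked steel shank 23 mm wide. x axis: along the lever, outwards from the pin; z axis: its upper side when closed.
- jig_lever (a joint): Lever angle in rad: 0 closed, lying level over the nest (pointing along the jig's +x); 1.57 upright; 2.85 fully open, pointing away from the nest. It stays where left above 1.65. Below, with the adapter in, it works against the contact springs: hardest near 1.0 (about 0.6 N m), high point at 0.5. Let go above 0.6 it springs back to about 1.6; below 0.4 it snaps to 0 and stays. Closed, the grip's top is 64 mm over the bench.
- jig_head (a joint): Travel in m of the spring contact head at the nest's +x end, a black block with two rows of brass pins: 0 relaxed, about 0.003 when the adapter is clamped fully home.
- alcohol_pump: White alcohol dispenser jar with blue collar, 66 mm wide, 112 mm tall. Bystander: leave it where it stands. Origin: centre of its underside.
- flux_bottle: Small cream bottle with red dropper cap, 36 mm wide, 100 mm tall. Bystander. Origin: centre of its underside.
- solder_reel: Reel of solder with blue flanges, 57 mm wide, 37 mm tall. Bystander. Origin: centre of its underside.
- tip_tinner: Round pale grey tin, 36 mm wide, 18 mm tall. Bystander. Origin: centre of its underside.
- side_cutter: Side cutters with red handles lying flat, 118 x 38 x 12 mm. Bystander. Origin: centre of its underside.
- tape_roll: Roll of black tape lying flat, 58 mm wide, 19 mm tall. Bystander. Origin: centre of its underside.
- driver_red: Screwdriver with red handle lying flat, 160 x 15 x 15 mm. Bystander. Origin: centre of its underside.

How it is judged:
On the way, in this order (a step that is already met when the one before it is completed fails the run):
1. the adapter stands upright in the jig's nest, let go, while the lever is still open (x of adapter_center in the frame of jig_nest between -0.016 and 0.003 m and y of adapter_center in the frame of jig_nest between -0.0045 and 0.0045 m and z of adapter_center in the frame of jig_nest between -0.004 and 0.004 m and angle between adapter_center's own z axis and vertical below 0.1 rad and angle between the x axis of adapter_center and the x axis of jig_nest, either way round below 0.15 rad and contact force between the fingers and adapter below 0.1 N and value of joint jig_lever above 1.4 rad), for 0.2 s.
2. the lever has snapped closed on the adapter, which presses the spring contact head back (value of joint jig_lever below 0.08 rad and value of joint jig_head above 0.0015 m and x of adapter_center in the frame of jig_nest between -0.003 and 0.003 m and y of adapter_center in the frame of jig_nest between -0.0045 and 0.0045 m and z of adapter_center in the frame of jig_nest between -0.004 and 0.004 m and angle between adapter_center's own z axis and vertical below 0.1 rad and angle between the x axis of adapter_center and the x axis of jig_nest, either way round below 0.15 rad), for 0.2 s.
At the end, for the whole second after the job is handed in: The lever rests closed within 0.08 rad of its stop; the adapter stands upright (within 0.1 rad) in the nest, in line with the jig within 0.15 rad, its centre within 3 mm along the jig, 4.5 mm across and 4 mm in height of jig_nest, at rest and pressing the contact head back by more than 1.5 mm (all of step 2 and linear speed of adapter below 0.02 m/s); the robot touches nothing.
It fails at once if another thing on the bench is shifted by more than 25 mm (distance of any of alcohol_pump, flux_bottle, solder_reel, tip_tinner, side_cutter, tape_roll, driver_red from where it was at the start of the episode above 0.025 m).
It also fails if it takes over 51 s, if anything falls off the work surface, if the arm or the gripper's body presses on something with over 40 N, if the wrist force passes 120 N, or if a joint passes its speed limit or range.

## Working session

There is one attempt and no reset: what is moved stays moved. The work goes in short steps, Python scripts to look and compute and a tool call to move; the robot and the scene stay as the last step left them, time stands still between calls to the robot, and variables do not carry over. Pictures are saved under pics/ and viewed, at most 10 in all, crops included, and the job is handed in when it is done.

Besides the shell and the picture viewer there is one more tool, called as name([rows], argument=value, ...), one row to a line, values as JSON. carry_out: Moves the arm, as the interface text tells. Its arguments: {"type":"object","properties":{"steps":{"type":"array","items":{"type":"array","items":{"type":"array","items":{"type":"number"}}}},"hand":{"type":"number"},"squeeze":{"type":"number"}},"required":["steps"]}

```bash
ls; mkdir -p pics
python3 - <<'E'
from bench import r
import cv2,numpy as np
s=r.read_state();print({k:np.round(v,3).tolist() for k,v in s.items()})
for n in ("scene","top"):
    im=r.camera(n);cv2.imwrite(f"pics/{n}0.png",im[...,::-1])
    p=r.camera_params(n);print(n,p['fx'],p['fy'],p['cx'],p['cy'],[k for k in p],np.round(p['view'],3).tolist())
E
```

```text
pics
{'time': 0.0, 'joint_positions': [-1.243, 0.333, -0.065, 1.461, 0.022, 1.35, -0.089], 'joint_vel': [-0.0, 0.001, 0.001, -0.0, -0.001, 0.001, -0.001], 'joint_torque': [0.0, -62.326, 0.024, -38.989, -0.062, 0.04, 0.0], 'ee_pos': [0.215, 0.587, 0.222], 'eef_rot': [0.174, 0.985, -0.001, -0.0], 'ft_force': [0.084, 0.165, -0.146], 'torque': [-0.022, -0.029, 0.016], 'grip_force': 0.0, 'width': 0.087}
scene 561.3565527108468 561.3565527108468 328.970054791292 246.24469582492478 ['fx', 'fy', 'cx', 'cy', 'view'] [[0.831, -0.556, -0.01, -0.534], [0.307, 0.444, 0.842, -0.125], [-0.463, -0.703, 0.539, -0.931], [0.0, 0.0, 0.0, 1.0]]
top 520.0432392811445 520.0432392811445 321.6061317328584 243.79271145660695 ['fx', 'fy', 'cx', 'cy', 'view'] [[0.02, -0.999, 0.039, -0.257], [0.997, 0.023, 0.073, -0.495], [-0.074, 0.037, 0.997, -1.008], [0.0, 0.0, 0.0, 1.0]]
```

View pics/scene0.png

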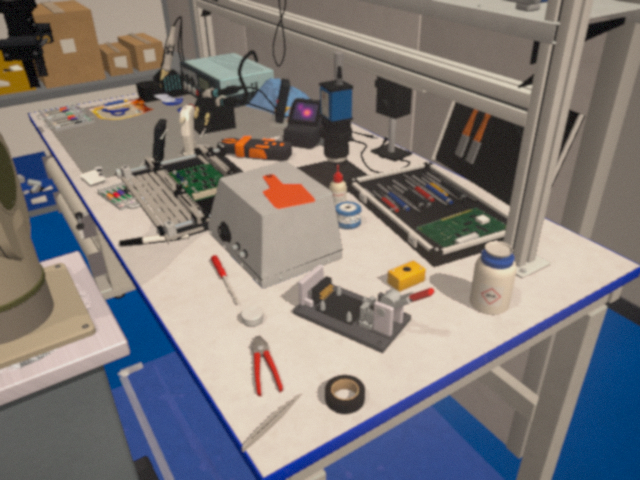

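View pics/top0.png

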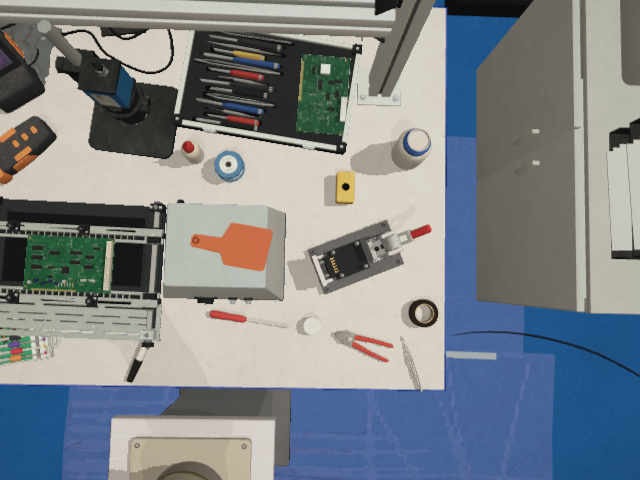

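The scene view shows the jig with its lever open and the adapter behind it. In the top view, the adapter is at (345,187), the nest is around (345,262), the cam post is at (380,247) and the red grip is at (421,230). The contact head is at the jig's lower-left end.

```bash
cat > h.py <<'E'
from bench import r
import cv2,numpy as np
from scipy.spatial.transform import Rotation as R
def cast(p,uv,z):
    uv=np.atleast_2d(uv).astype(float);V=np.array(p['view']);Rm,t=V[:3,:3],V[:3,3];c=-Rm.T@t
    d=np.c_[(uv[:,0]-p['cx'])/p['fx'],-(uv[:,1]-p['cy'])/p['fy'],-np.ones(len(uv))]@Rm
    return c+d*((z-c[2])/d[:,2])[:,None]
def proj(p,X):
    q=np.atleast_2d(X)@np.array(p['view'])[:3,:3].T+np.array(p['view'])[:3,3]
    return np.c_[p['cx']+p['fx']*q[:,0]/-q[:,2],p['cy']-p['fy']*q[:,1]/-q[:,2]]
def hsv(im):return cv2.cvtColor(im,cv2.COLOR_RGB2HSV)
def blobs(m,amin=30):
    cs,_=cv2.findContours(m.astype(np.uint8),cv2.RETR_EXTERNAL,cv2.CHAIN_APPROX_NONE)
    return sorted([c for c in cs if cv2.contourArea(c)>amin],key=cv2.contourArea,reverse=True)
def tool(T):
    "shift cm in tool axes to world point T"
    s=r.read_state();return R.from_quat(s['eef_rot']).inv().apply(np.array(T)-s['ee_pos'])*100
E
python3 - <<'E'
from h import *
p=r.camera_params('top');im=cv2.imread('pics/top0.png')[...,::-1].copy();H=hsv(im)
print('cam',cast(p,[320,240],0),-np.array(p['view'])[:3,:3].T@np.array(p['view'])[:3,3])
y=(H[...,0]>18)&(H[...,0]<32)&(H[...,1]>140)&(H[...,2]>120);y[:,:300]=0;y[:160]=0
c=blobs(y)[0];b=cv2.minAreaRect(c);print(b,cast(p,b[0],.026),cast(p,cv2.boxPoints(b),.028))
rd=((H[...,0]<6)|(H[...,0]>174))&(H[...,1]>150);rd[:,:400]=0
for c in blobs(rd):b=cv2.minAreaRect(c);print('red',b,cast(p,b[0],.074))
for n,uv,z in (('nest',[345,262],.016),('post',[378,247],.05),('pump',[412,150],.1),('flux',[190,148],.1),('reel',[229,165],.037),('tape',[423,313],.019),('tin',[311,326],.018)):print(n,cast(p,uv,z).round(3))
cv2.imwrite('pics/jig0.png',cv2.resize(im[200:310,290:440],None,fx=5,fy=5,interpolation=cv2.INTER_CUBIC)[...,::-1])
E
```

```text
cam [[ 0.50987787 -0.24399883  0.        ]] [ 0.42410304 -0.20802206  1.0511683 ]
((344.233154296875, 187.47262573242188), (16.560869216918945, 29.55258560180664), 2.045408248901367) [[ 0.61413418 -0.28935787  0.026     ]] [[ 0.58420409 -0.27216251  0.028     ]
 [ 0.64372993 -0.27317332  0.028     ]
 [ 0.64348483 -0.30632927  0.028     ]
 [ 0.5838904  -0.3051751   0.028     ]]
red ((420.5689697265625, 231.17242431640625), (7.056422710418701, 19.869401931762695), 68.19859313964844) [[ 0.52520251 -0.4325775   0.074     ]]
nest [[ 0.466 -0.294  0.016]]
post [[ 0.495 -0.355  0.05 ]]
pump [[ 0.675 -0.409  0.1  ]]
flux [[0.666 0.002 0.1  ]]
reel [[ 0.65  -0.061  0.037]]
tape [[ 0.368 -0.451  0.019]]
tin [[ 0.338 -0.229  0.018]]
```

View pics/jig0.png

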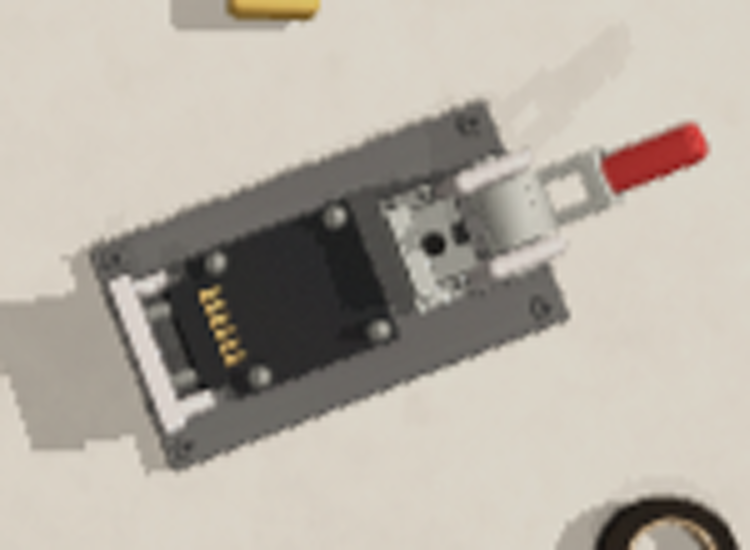

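Run:
```python
from h import *
p=r.camera_params('top')
px=np.array([[215,263],[336,216],[259,376],[380,330]])/5+[290,200]
P=cast(p,px,.033);print(P)  # head+,post+? order: headA,postA,headB,postB
d=(P[0]+P[2]-P[1]-P[3])[:2];print('len',np.linalg.norm(d)/2,'w',np.linalg.norm(P[0]-P[2]));d/=np.linalg.norm(d)
n=P.mean(0)[:2]+d*.002;print('nest',n,'yaw',np.degrees(np.arctan2(d[1],d[0])),'pivot',n-.083*d)
s=r.read_state();print(R.from_quat(s['eef_rot']).as_matrix().round(3))
print(tool([.614,-.289,.20]), tool([.45,.1,.3]))
print(np.array(r.camera_params('wrist')['view']).round(3))
```

```text
[[ 0.48296766 -0.26892139  0.033     ]
 [ 0.50258989 -0.31631304  0.033     ]
 [ 0.43903033 -0.28701708  0.033     ]
 [ 0.45807171 -0.33435122  0.033     ]]
len 0.05115625787756168 w 0.04751781857231244
nest [ 0.4699091  -0.29979899] yaw 112.2034885824201 pivot [ 0.50127457 -0.37664434]
[[-0.939  0.344 -0.   ]
 [ 0.344  0.939 -0.001]
 [-0.    -0.001 -1.   ]]
[-67.59428406 -68.50358536   2.27213135] [-38.82570159 -37.62094732  -7.76785524]
[[ 0.343  0.939 -0.001 -0.625]
 [-0.906  0.331 -0.265  0.032]
 [-0.249  0.092  0.964 -0.39 ]
 [ 0.     0.     0.     1.   ]]
```

carry_out([
  [[-10, -10, -8, 0, 0, 0.4], [-38, -38, -8, 0, 0, 1.4], [-38, -38, -8, 0, 0, 1.4], [-38, -38, -8, 0, 0, 1.4], [-38, -38, -8, 0, 0, 1.4], [-38, -38, -8, 0, 0, 1.4], [-38, -38, -8, 0, 0, 1.4], [-38, -38, -8, 0, 0, 1.4], [-38, -38, -8, 0, 0, 1.4], [-38, -38, -8, 0, 0, 1.4], [-38, -38, -8, 0, 0, 1.4], [-38, -38, -8, 0, 0, 1.4], [-38, -38, -8, 0, 0, 1.4], [-67.6, -68.5, 0, 0, 0, 2.79], [-67.6, -68.5, 0, 0, 0, 2.79], [-67.6, -68.5, 0, 0, 0, 2.79], [-67.6, -68.5, 0, 0, 0, 2.79], [-67.6, -68.5, 0, 0, 0, 2.79], [-67.6, -68.5, 0, 0, 0, 2.79], [-67.6, -68.5, 0, 0, 0, 2.79]],
], hand=-1)

```text
time: 1.77
ee_pos: [0.5564, -0.16, 0.2486]
eef_rot: [0.968, 0.252, 0.0, 0.0]
ft_force: [-0.1, 0.2, 0.3]
width: 0.0873
grip_force: 0.0
```

Run:
```python
from h import *
s=r.read_state();print(s['time'],s['ee_pos'],s['joint_positions'],s['ft_force']);M=R.from_quat(s['eef_rot']);print(M.as_matrix().round(3))
T=R.from_euler('x',np.pi) # placeholder
G=np.array([[0,1,0],[-1,0,0],[0,0,1]])@np.diag([1,1,1])
G=np.array([[1,0,0],[0,-1,0],[0,0,-1.]])  # tool x=+x, y=-y, z down
print('rotvec',(M.inv()*R.from_matrix(G)).as_rotvec(),tool([.614,-.289,.17]))
```

```text
1.7667 [ 0.55640308 -0.15998748  0.24858373] [-0.42772681  0.25534666  0.75908687  1.58364749 -0.17845295  1.37345265
 -0.71025166] [-0.11130753  0.16433594  0.33684477]
[[ 0.873  0.488  0.   ]
 [ 0.488 -0.873  0.   ]
 [ 0.     0.    -1.   ]]
rotvec [ 4.03800621e-05 -4.83238390e-04  5.10350324e-01] [-1.27984358 14.06954965  7.86003607]
```

carry_out([
  [[-1.3, 14.1, 7.8, 0, 0, 0.51], [-1.3, 14.1, 7.8, 0, 0, 0.51], [-1.3, 14.1, 7.8, 0, 0, 0.51], [-1.3, 14.1, 7.8, 0, 0, 0.51], [-1.3, 14.1, 7.8, 0, 0, 0.51], [-1.3, 14.1, 7.8, 0, 0, 0.51], [-1.3, 14.1, 7.8, 0, 0, 0.51]],
])

```text
time: 2.35
ee_pos: [0.6142, -0.2869, 0.1708]
eef_rot: [1.0, 0.004, -0.0, -0.0]
ft_force: [-0.4, 0.2, 0.1]
width: 0.0868
grip_force: 0.0
```

Run:
```python
from h import *
s=r.read_state();print(s['time'],s['ee_pos'],s['joint_positions']);M=R.from_quat(s['eef_rot']);print(M.as_matrix().round(3))
p=r.camera_params('wrist');im=r.camera('wrist');cv2.imwrite('pics/w1.png',im[...,::-1]);H=hsv(im)
y=(H[...,0]>18)&(H[...,0]<32)&(H[...,1]>120)&(H[...,2]>150)
for c in blobs(y,400)[:3]:
    b=cv2.minAreaRect(c);P=cast(p,cv2.boxPoints(b),.028);print(b,cast(p,b[0],.028),P)
print(tool([.614,-.289,.006]))
```

```text
2.35 [ 0.61417903 -0.28689649  0.17077483] [-0.17618706  0.58932061  0.81567658  1.40758253 -0.42997138  1.32822278
 -0.90617487]
[[ 1.     0.007 -0.001]
 [ 0.007 -1.     0.   ]
 [-0.001 -0.    -1.   ]]
((329.0, 215.0), (46.0, 78.0), 0.0) [[ 0.6152437  -0.28977833  0.028     ]] [[ 0.58389142 -0.2721596   0.028     ]
 [ 0.6447614  -0.27240923  0.028     ]
 [ 0.64503088 -0.30651755  0.028     ]
 [ 0.5841767  -0.30805909  0.028     ]]
[-0.07856678  0.28033001 16.56283373]
```

View pics/w1.png

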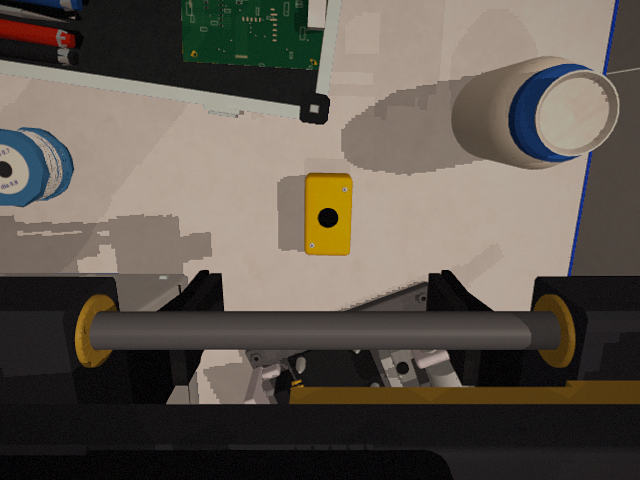

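The wrist view shows the adapter upright at (329,215), aligned with the tool, and the pump's cap at (578,112), near the right side. I'll check the pump's clearance from the gripper body.

Run:
```python
from h import *
p=r.camera_params('wrist');print(cast(p,[[578,112]],.112),cast(p,[[545,113]],.085))
p=r.camera_params('top');print(cast(p,[[417,142]],.112),cast(p,[[413,147]],.09))
im=cv2.imread('pics/top0.png')[...,::-1].copy();H=hsv(im);b=(H[...,0]>100)&(H[...,0]<125)&(H[...,1]>130);b[:,:390]=0;b[:,440:]=0;b[:120]=0;b[175:]=0
for c in blobs(b,15):print(cv2.minEnclosingCircle(c),cast(p,cv2.minEnclosingCircle(c)[0],.1))
```

```text
[[ 0.69078857 -0.41651019  0.112     ]] [[ 0.69068151 -0.41336792  0.085     ]]
[[ 0.68703038 -0.41612763  0.112     ]] [[ 0.68331842 -0.41343638  0.09      ]]
((416.30487060546875, 142.15853881835938), 13.12134075164795) [[ 0.69004647 -0.41747492  0.1       ]]
```

carry_out([
  [[0.1, 0.3, 8, 0, 0, 0], [0.1, 0.3, 12, 0, 0, 0], [0.1, 0.3, 14, 0, 0, 0], [0.1, 0.3, 15.5, 0, 0, 0], [0.1, 0.3, 16.3, 0, 0, 0], [0.1, 0.3, 16.3, 0, 0, 0], [0.1, 0.3, 16.3, 0, 0, 0]],
])

```text
time: 2.98
ee_pos: [0.6166, -0.29, 0.0104]
eef_rot: [1.0, 0.004, 0.001, 0.0]
ft_force: [-0.7, -0.1, 0.9]
width: 0.0868
grip_force: 0.0
```

carry_out([
  [[0, 0, 0, 0, 0, 0], [0, 0, 0, 0, 0, 0], [0, 0, 0, 0, 0, 0], [0, 0, 0, 0, 0, 0], [0, 0, 0, 0, 0, 0], [0, 0, 0, 0, 0, 0], [0, 0, 0, 0, 0, 0], [0, 0, 0, 0, 0, 0], [0, 0, 0, 0, 0, 0]],
], hand=1, squeeze=25)

```text
time: 3.73
ee_pos: [0.6152, -0.2902, 0.0079]
eef_rot: [1.0, 0.003, -0.0, -0.0]
ft_force: [-0.2, 0.9, -0.5]
width: 0.0359
grip_force: 25.0
```

carry_out([
  [[0, 0, -4, 0, 0, 0], [0, 0, -8, 0, 0, 0], [-2, 0, -12, 0, 0, -0.12], [-4, 2, -16, 0, 0, -0.24], [-6, 4, -19, 0, 0, -0.36], [-8, 6, -19, 0, 0, -0.48], [-10.8, 8, -19, 0, 0, -0.6], [-10.8, 10.3, -19, 0, 0, -0.72], [-10.8, 10.3, -19, 0, 0, -1.0], [-10.8, 10.3, -19, 0, 0, -1.4], [-10.8, 10.3, -19, 0, 0, -1.95], [-10.8, 10.3, -19, 0, 0, -1.95], [-10.8, 10.3, -19, 0, 0, -1.95], [-10.8, 10.3, -19, 0, 0, -1.95], [-10.8, 10.3, -19, 0, 0, -1.95], [-10.8, 10.3, -19, 0, 0, -1.95], [-10.8, 10.3, -19, 0, 0, -1.95], [-10.8, 10.3, -19, 0, 0, -1.95], [-10.8, 10.3, -19, 0, 0, -1.95], [-10.8, 10.3, -19, 0, 0, -1.95]],
])

```text
time: 5.4
ee_pos: [0.5076, -0.3939, 0.1977]
eef_rot: [0.56, 0.828, 0.0, -0.0]
ft_force: [0.3, -0.9, -0.6]
width: 0.0358
grip_force: 25.0
```

Run:
```python
from h import *
s=r.read_state();print(s['time'],s['ee_pos'],s['joint_positions'],s['joint_vel'].round(2) if hasattr(s['joint_vel'],'round') else '');M=R.from_quat(s['eef_rot']);print(M.as_matrix().round(3))
p=r.camera_params('wrist');im=r.camera('wrist');np.savez('w2.npz',**{k:np.array(p[k]) for k in p});cv2.imwrite('pics/w2.png',im[...,::-1])
print(proj(p,[[.4699,-.2998,.033],[.44,-.22,.02]]))
```

```text
5.4 [ 0.50761129 -0.3939398   0.19774232] [ 0.21409767  0.40934674  0.50184541  1.46942681 -0.19946579  1.31405587
  1.11307284] [-0.01  0.    0.01 -0.   -0.   -0.   -0.02]
[[-0.372  0.928 -0.   ]
 [ 0.928  0.372  0.   ]
 [ 0.    -0.    -1.   ]]
[[325.05489862  78.92332634]
 [327.78621851 -44.34859105]]
```

View pics/w2.png

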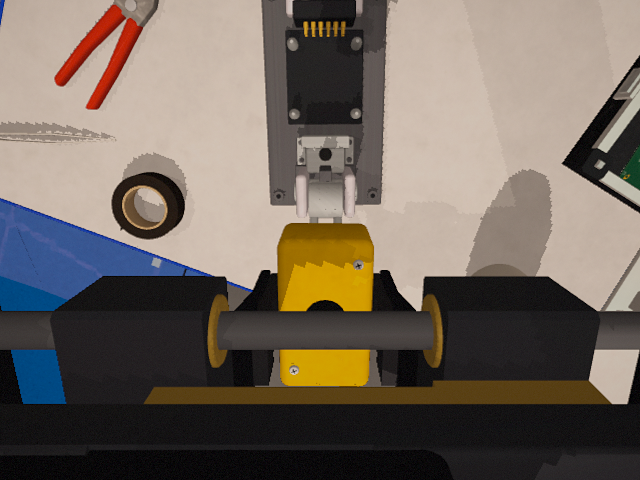

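The wrist view shows the four locating pins at about (293,44), (356,44), (294,114) and (356,114). The held adapter is straight in the fingers, spanning columns 278–373 and rows 224–386.

Run:
```python
from h import *
p=dict(np.load('w2.npz'));im=cv2.imread('pics/w2.png')[...,::-1].copy();g=cv2.cvtColor(im,cv2.COLOR_RGB2GRAY)
C=[]
for u,v in ((293,44),(356,44),(294,114),(356,114)):
    w=g[v-9:v+10,u-9:u+10].astype(float);m=(w>100);yy,xx=np.nonzero(m);C.append([u-9+xx.mean(),v-9+yy.mean()]);print(C[-1],m.sum())
P=cast(p,C,.031);print(P)
d=((P[0]+P[1])-(P[2]+P[3]))[:2];print('len',np.linalg.norm(d)/2,'w',np.linalg.norm(P[0]-P[1]),np.linalg.norm(P[2]-P[3]));d/=np.linalg.norm(d)
n=P.mean(0)[:2]+.002*d;yaw=np.arctan2(d[1],d[0]);print('nest',n,np.degrees(yaw))
print('adapter ends',cast(p,[[325,224],[325,386],[278,270],[373,270]],.2178))
s=r.read_state();M=R.from_quat(s['eef_rot']).as_matrix();print('toolyaw',np.degrees(np.arctan2(M[1,0],M[0,0])))
print('shift to nest -7mm',tool([*(n-.007*d),.024]))
```

```text
[np.float64(292.0919540229885), np.float64(44.5632183908046)] 87
[np.float64(357.8421052631579), np.float64(39.8421052631579)] 19
[np.float64(293.94827586206895), np.float64(114.48275862068965)] 58
[np.float64(355.67857142857144), np.float64(114.30357142857143)] 56
[[ 0.43837691 -0.28655804  0.031     ]
 [ 0.48213413 -0.26552619  0.031     ]
 [ 0.45722705 -0.33246061  0.031     ]
 [ 0.5012655  -0.31463494  0.031     ]]
len 0.05116089060197436 w 0.048549279506236394 0.047509363696768385
nest [ 0.4690085  -0.29793784] 111.78943915997584
adapter ends [[ 0.4937503  -0.36024503  0.2178    ]
 [ 0.51865377 -0.42223576  0.2178    ]
 [ 0.48420958 -0.38288827  0.2178    ]
 [ 0.5166595  -0.36987727  0.2178    ]]
toolyaw 111.82035529720581
shift to nest -7mm [ 9.64422468 -0.01769452 17.3812119 ]
```

carry_out([
  [[4, 0, 0, 0, 0, 0], [8, 0, 0, 0, 0, 0], [9.4, 0, 4, 0, 0, 0], [9.4, 0, 8, 0, 0, 0], [9.4, 0, 12, 0, 0, 0], [9.4, 0, 14, 0, 0, 0], [9.4, 0, 15, 0, 0, 0], [9.4, 0, 15, 0, 0, 0], [9.4, 0, 15, 0, 0, 0], [9.4, 0, 15, 0, 0, 0]],
])

```text
time: 6.28
ee_pos: [0.4737, -0.3076, 0.0498]
eef_rot: [0.559, 0.829, 0.0, 0.001]
ft_force: [0.1, 0.4, -0.5]
width: 0.036
grip_force: 25.0
```

Run:
```python
from h import *
s=r.read_state();print(s['time'],s['ee_pos'],s['ft_force']);n=np.array([.4693,-.2985]);d=np.array([-.3712,.9286])
print(tool([*(n-.0085*d),.0239]))
q=s['ee_pos'][:2]-n;print('along',q@d,'lat',q@[-d[1],d[0]])
```

```text
6.2833 [ 0.47367033 -0.30760706  0.04975299] [ 0.0769084   0.37621645 -0.53852333]
[ 0.16334363 -0.07211702  2.58483848]
along -0.010079084987394842 lat -0.0006777459785131642
```

carry_out([
  [[0.1, -0.1, 0.6, 0, 0, 0], [0.1, -0.1, 1, 0, 0, 0], [0.1, -0.1, 1.3, 0, 0, 0], [0.1, -0.1, 1.6, 0, 0, 0], [0.1, -0.1, 1.9, 0, 0, 0], [0.1, -0.1, 2.2, 0, 0, 0], [0.1, -0.1, 2.4, 0, 0, 0], [0.1, -0.1, 2.5, 0, 0, 0], [0.1, -0.1, 2.5, 0, 0, 0], [0.1, -0.1, 2.5, 0, 0, 0], [0.1, -0.1, 2.5, 0, 0, 0]],
])

```text
time: 7.2
ee_pos: [0.4711, -0.3061, 0.0237]
eef_rot: [0.559, 0.829, 0.0, -0.0]
ft_force: [-4.9, 3.2, 11.5]
width: 0.0362
grip_force: 25.0
```

carry_out([
  [[0, 0, -0.1, 0, 0, 0], [0, 0, -0.1, 0, 0, 0], [0, 0, -0.1, 0, 0, 0], [0, 0, -0.1, 0, 0, 0], [0, 0, -0.1, 0, 0, 0], [0, 0, -0.1, 0, 0, 0], [0, 0, -2, 0, 0, 0], [0, 0, -6, 0, 0, 0], [-4, 0, -10, 0, 0, 0], [-8, 0, -14, 0, 0, 0], [-12, 0, -17, 0, 0, 0], [-12, 0, -17, 0, 0, 0], [-12, 0, -17, 0, 0, 0]],
], hand=-1)

```text
time: 8.28
ee_pos: [0.5178, -0.4237, 0.1982]
eef_rot: [0.56, 0.828, -0.001, 0.004]
ft_force: [-0.0, -0.9, -0.3]
width: 0.087
grip_force: 0.0
```

Run:
```python
from h import *
s=r.read_state();print(s['time'],s['ee_pos'],s['ft_force'],s['joint_positions'].round(2))
p=r.camera_params('wrist');im=r.camera('wrist');cv2.imwrite('pics/w3.png',im[...,::-1]);H=hsv(im)
y=(H[...,0]>18)&(H[...,0]<32)&(H[...,1]>120)&(H[...,2]>150);y[250:]=0
c=blobs(y,300)[0];b=cv2.minAreaRect(c);P=cast(p,cv2.boxPoints(b),.044);print(b,P)
n=np.array([.4693,-.2985]);d=np.array([-.3712,.9286])
Q=P[:,:2]-n;print('along',Q@d,'lat',Q@[-d[1],d[0]])
rd=((H[...,0]<6)|(H[...,0]>174))&(H[...,1]>150)
for c in blobs(rd):b=cv2.minAreaRect(c);print('red',b,cast(p,b[0],.08))
```

```text
8.2833 [ 0.51775849 -0.42372996  0.19824334] [-0.0444842  -0.92297528 -0.29459747] [ 0.25  0.47  0.51  1.4  -0.23  1.33  1.15]
((325.0, 42.5), (85.0, 50.0), 90.0) [[ 0.44613981 -0.29071925  0.044     ]
 [ 0.47806884 -0.27784674  0.044     ]
 [ 0.4995481  -0.32877814  0.044     ]
 [ 0.46591043 -0.34231374  0.044     ]]
along [ 0.01582227  0.01592362 -0.03934438 -0.03942723] lat [ 0.01861834 -0.01580924 -0.01684914  0.01941121]
red ((328.5, 233.5), (59.0, 23.0), 90.0) [[ 0.52283379 -0.429023    0.08      ]]
red ((103.30001831054688, 31.39999771118164), (16.099689483642578, 78.26236724853516), 26.56505012512207) [[ 0.34411992 -0.36002192  0.08      ]]
red ((66.89750671386719, 16.56112289428711), (16.41490364074707, 56.13693618774414), 39.20720291137695) [[ 0.32142393 -0.36018126  0.08      ]]
```

View pics/w3.png

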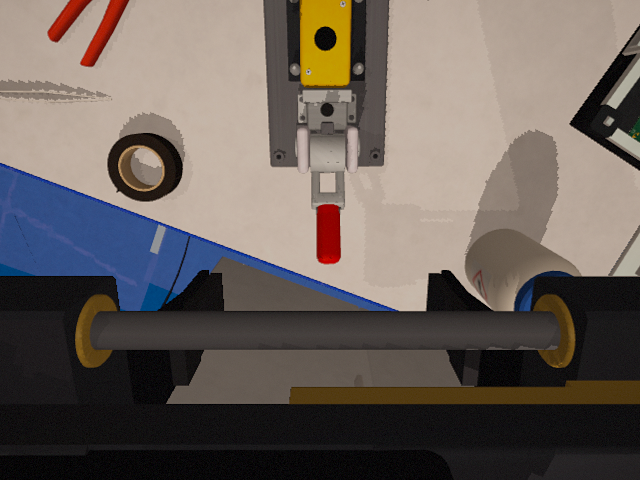

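The adapter is seated between the four pins with its rear end about 39 mm short of the nest point, so its centre is near −8 mm. The lever grip is at (328,233). Next I grip the lever from above with the tool pointing down, and carry it round its arc.

carry_out([
  [[-1.2, 0.15, 4, 0, 0, 0], [-1.2, 0.15, 8, 0, 0, 0], [-1.2, 0.15, 11, 0, 0, 0], [-1.2, 0.15, 12.8, 0, 0, 0], [-1.2, 0.15, 13.5, 0, 0, 0], [-1.2, 0.15, 13.5, 0, 0, 0], [-1.2, 0.15, 13.5, 0, 0, 0]],
])

```text
time: 8.92
ee_pos: [0.5224, -0.4277, 0.0585]
eef_rot: [0.559, 0.829, 0.0, 0.0]
ft_force: [-1.0, 0.4, 0.4]
width: 0.0869
grip_force: 0.0
```

carry_out([
  [[0, 0, 0, 0, 0, 0], [0, 0, 0, 0, 0, 0], [0, 0, 0, 0, 0, 0], [0, 0, 0, 0, 0, 0], [0, 0, 0, 0, 0, 0], [0, 0, 0, 0, 0, 0], [0, 0, 0, 0, 0, 0], [0, 0, 0, 0, 0, 0], [0, 0, 0, 0, 0, 0], [0, 0, 0, 0, 0, 0], [0, 0, 0, 0, 0, 0], [0, 0, 0, 0, 0, 0]],
], hand=1, squeeze=20)

```text
time: 9.92
ee_pos: [0.5222, -0.428, 0.0579]
eef_rot: [0.559, 0.829, 0.0, -0.0]
ft_force: [-0.5, -0.1, 0.0]
width: 0.0153
grip_force: 20.0
```

Run:
```python
from h import *
s=r.read_state();print(s['time'],s['ee_pos'],s['eef_rot'],s['ft_force'],s['width'])
n=np.array([.4693,-.2985]);d=np.array([-.3712,.9286]);l=np.array([-d[1],d[0]])
q=s['ee_pos'][:2]-(n-.083*d);print('A',q@d,'lat',q@l)
A0,z0=q@d,s['ee_pos'][2];rho=.066
for th in np.arange(2.85,-.01,-.15):print(round(th,2),np.round([100*(rho*np.cos(th)-A0),100*(z0-(.044+rho*np.sin(th)))],2))
```

```text
9.9167 [ 0.52216998 -0.42797576  0.0578906 ] [ 5.58761785e-01  8.29328201e-01  1.32823307e-05 -5.24745722e-05] [-0.46042807 -0.05294596  0.0346893 ] 0.015305664440867558
A -0.0568492744826602 lat -0.0010336590015852971
2.85 [-0.64 -0.51]
2.7 [-0.28 -1.43]
2.55 [ 0.21 -2.29]
2.4 [ 0.82 -3.07]
2.25 [ 1.54 -3.75]
2.1 [ 2.35 -4.31]
1.95 [ 3.24 -4.74]
1.8 [ 4.19 -5.04]
1.65 [ 5.16 -5.19]
1.5 [ 6.15 -5.19]
1.35 [ 7.13 -5.05]
1.2 [ 8.08 -4.76]
1.05 [ 8.97 -4.34]
0.9 [ 9.79 -3.78]
0.75 [10.51 -3.11]
0.6 [11.13 -2.34]
0.45 [11.63 -1.48]
0.3 [11.99 -0.56]
0.15 [12.21  0.4 ]
0.0 [12.28  1.39]
```

The fingers hold the grip a bit low, so at closing the tips would touch the adapter. I'll regrip 5 mm higher and further out.

carry_out([
  [[0, 0, 0, 0, 0, 0], [0, 0, 0, 0, 0, 0], [0, 0, 0, 0, 0, 0], [0, 0, 0, 0, 0, 0], [-0.7, 0, -0.5, 0, 0, 0], [-0.7, 0, -0.5, 0, 0, 0], [-0.7, 0, -0.5, 0, 0, 0], [-0.7, 0, -0.5, 0, 0, 0]],
], hand=0.3)

```text
time: 10.58
ee_pos: [0.5249, -0.4347, 0.063]
eef_rot: [0.559, 0.829, -0.0, 0.0]
ft_force: [0.2, 1.0, 0.4]
width: 0.0303
grip_force: 0.0
```

carry_out([
  [[0, 0, 0, 0, 0, 0], [0, 0, 0, 0, 0, 0], [0, 0, 0, 0, 0, 0], [0, 0, 0, 0, 0, 0], [0, 0, 0, 0, 0, 0], [0, 0, 0, 0, 0, 0], [0, 0, 0, 0, 0, 0], [0, 0, 0, 0, 0, 0]],
], hand=1, squeeze=20)

```text
time: 11.25
ee_pos: [0.5248, -0.4343, 0.0628]
eef_rot: [0.559, 0.829, 0.0, -0.0]
ft_force: [-0.2, 0.9, -0.4]
width: 0.0157
grip_force: 20.0
```

```bash
cat > arc.py <<'E'
from h import *
import sys
s=r.read_state();print(s['time'],s['ee_pos'],s['eef_rot'].round(4),s['ft_force'].round(1),s['torque'].round(2),s['width'])
n=np.array([.4693,-.2985]);d=np.array([-.3712,.9286]);l=np.array([-d[1],d[0]])
q=s['ee_pos'][:2]-(n-.083*d);A0,z0=q@d,s['ee_pos'][2]
off=float(sys.argv[1]) if len(sys.argv)>1 else None
if off is None: off=.056+A0*np.tan(2.85)-z0
rho=np.hypot(A0,z0+off-.056);t0=np.arctan2(z0+off-.056,A0)
print('A',A0,'lat',q@l,'off',off,'rho',rho,'th',t0)
for th in np.arange(np.floor(t0*10)/10,-.01,-.1):print(round(th,2),np.round([100*(rho*np.cos(th)-A0),100*(z0-(.056-off+rho*np.sin(th)))],2))
E
python3 arc.py
```

```text
11.25 [ 0.52476792 -0.43433578  0.06284577] [ 5.587e-01  8.293e-01  1.000e-04 -2.000e-04] [-0.2  0.9 -0.4] [ 0.08  0.16 -0.03] 0.01571170975309744
A -0.06371953867184443 lat -0.00108527145095412 off 0.012279532435961735 rho 0.06652786357294978 th 2.85
2.8 [ 0.1  -0.32]
2.7 [ 0.36 -0.93]
2.6 [ 0.67 -1.52]
2.5 [ 1.04 -2.07]
2.4 [ 1.47 -2.58]
2.3 [ 1.94 -3.05]
2.2 [ 2.46 -3.47]
2.1 [ 3.01 -3.83]
2.0 [ 3.6  -4.14]
1.9 [ 4.22 -4.38]
1.8 [ 4.86 -4.57]
1.7 [ 5.51 -4.68]
1.6 [ 6.18 -4.74]
1.5 [ 6.84 -4.72]
1.4 [ 7.5  -4.64]
1.3 [ 8.15 -4.5 ]
1.2 [ 8.78 -4.29]
1.1 [ 9.39 -4.02]
1.0 [ 9.97 -3.69]
0.9 [10.51 -3.3 ]
0.8 [11.01 -2.86]
0.7 [11.46 -2.37]
0.6 [11.86 -1.84]
0.5 [12.21 -1.28]
0.4 [12.5  -0.68]
0.3 [12.73 -0.05]
0.2 [12.89  0.59]
0.1 [12.99  1.25]
-0.0 [13.02  1.91]
```

Move it to 1.7 first, then check.

carry_out([
  [[0.36, 0, -0.93, 0, 0, 0], [0.67, 0, -1.52, 0, 0, 0], [1.04, 0, -2.07, 0, 0, 0], [1.47, 0, -2.58, 0, 0, 0], [1.94, 0, -3.05, 0, 0, 0], [2.46, 0, -3.47, 0, 0, 0], [3.0, 0, -3.83, 0, 0, 0], [3.6, 0, -4.14, 0, 0, 0], [4.2, 0, -4.38, 0, 0, 0], [4.86, 0, -4.57, 0, 0, 0], [5.5, 0, -4.68, 0, 0, 0], [5.5, 0, -4.68, 0, 0, 0], [5.5, 0, -4.68, 0, 0, 0]],
])

```text
time: 12.33
ee_pos: [0.504, -0.3837, 0.1105]
eef_rot: [0.559, 0.829, 0.0, 0.0]
ft_force: [-1.6, 0.5, -10.9]
width: 0.0157
grip_force: 20.0
```

```bash
python3 arc.py 0.0123
python3 - <<'E'
from h import *
im=r.camera('scene');cv2.imwrite('pics/s4.png',cv2.resize(im[160:360,240:500],None,fx=3,fy=3,interpolation=cv2.INTER_CUBIC)[...,::-1])
E
```

```text
12.3333 [ 0.50402028 -0.38368166  0.11052989] [5.588e-01 8.293e-01 0.000e+00 3.000e-04] [ -1.6   0.5 -10.9] [0.13 0.36 0.01] 0.015672546779524354
A -0.008980605881584476 lat -0.0006218168165696789 off 0.0123 rho 0.06743059763074805 th 1.7043761791215295
1.7 [ 0.03 -0.  ]
1.6 [ 0.7  -0.06]
1.5 [ 1.38 -0.04]
1.4 [2.04 0.04]
1.3 [2.7  0.19]
1.2 [3.34 0.4 ]
1.1 [3.96 0.67]
1.0 [4.54 1.01]
0.9 [5.09 1.4 ]
0.8 [5.6  1.85]
0.7 [6.06 2.34]
0.6 [6.46 2.88]
0.5 [6.82 3.45]
0.4 [7.11 4.06]
0.3 [7.34 4.69]
0.2 [7.51 5.34]
0.1 [7.61 6.01]
-0.0 [7.64 6.68]
```

View pics/s4.png

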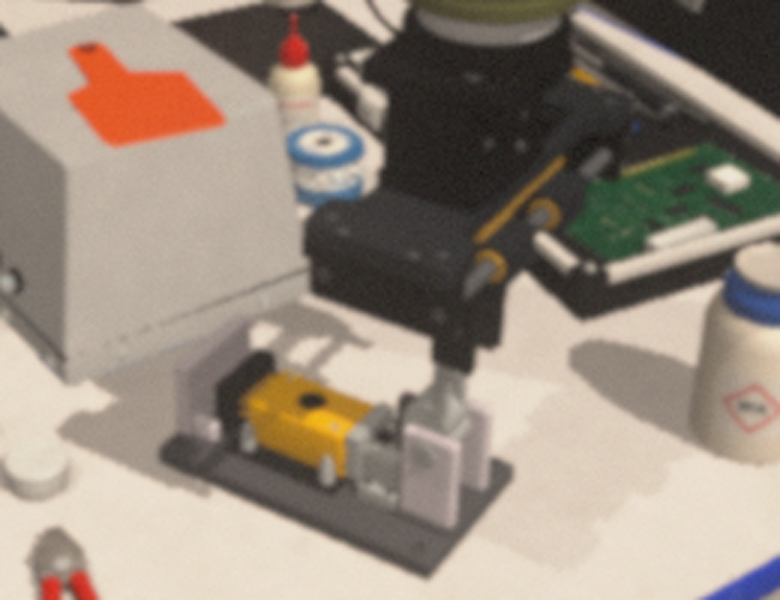

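The lever is nearly upright in the gripper and the adapter sits level in the nest (crop 310,405). I'll carry it over with a firmer grip.

carry_out([
  [[0.3, 0, 0.1, 0, 0, 0], [0.7, 0, 0.1, 0, 0, 0], [1.3, 0, 0.15, 0, 0, 0], [1.95, 0, 0.2, 0, 0, 0], [2.6, 0, 0.35, 0, 0, 0], [3.25, 0, 0.55, 0, 0, 0], [3.85, 0, 0.8, 0, 0, 0], [4.4, 0, 1.15, 0, 0, 0], [4.95, 0, 1.55, 0, 0, 0], [5.45, 0, 2.0, 0, 0, 0], [5.9, 0, 2.5, 0, 0, 0], [6.3, 0, 3.0, 0, 0, 0], [6.6, 0, 3.55, 0, 0, 0], [6.9, 0, 4.15, 0, 0, 0], [7.15, 0, 4.8, 0, 0, 0], [7.3, 0, 5.4, 0, 0, 0], [7.4, 0, 6.0, 0, 0, 0], [7.4, 0, 6.0, 0, 0, 0], [7.4, 0, 6.0, 0, 0, 0]],
], hand=1, squeeze=45)

```text
time: 13.97
ee_pos: [0.4752, -0.3122, 0.0506]
eef_rot: [0.558, 0.83, 0.001, -0.003]
ft_force: [-15.0, 15.3, 10.3]
width: 0.0156
grip_force: 45.0
```

```bash
python3 arc.py 0.0123 | head -3
```

```text
13.9667 [ 0.47522796 -0.31218498  0.05055652] [ 0.5585  0.8295  0.0015 -0.0026] [-15.   15.3  10.3] [2.74 2.74 0.02] 0.015597639599298366
A 0.06809892272268064 lat -0.0004248353723125056 off 0.0123 rho 0.0684432258461037 th 0.10034655599810934
0.1 [0. 0.]
```

carry_out([
  [[-0.2, 0, 0, 0, 0, 0], [-0.2, 0, 0, 0, 0, 0], [-0.2, 0, 0, 0, 0, 0], [-0.2, 0, 0, 0, 0, 0], [-0.2, 0, 0, 0, 0, 0], [-0.2, 0, 0, 0, 0, 0], [-0.2, 0, -1, 0, 0, 0], [-0.2, 0, -4, 0, 0, 0], [-2, 0, -8, 0, 0, 0], [-6, 0, -12, 0, 0, 0], [-10, 0, -15, 0, 0, 0], [-10, 0, -15, 0, 0, 0], [-10, 0, -15, 0, 0, 0]],
], hand=-1)

```text
time: 15.05
ee_pos: [0.5149, -0.4126, 0.2045]
eef_rot: [0.56, 0.828, -0.001, 0.004]
ft_force: [-0.4, -0.7, -0.2]
width: 0.0857
grip_force: 0.0
```

Run:
```python
from h import *
s=r.read_state();print(s['time'],s['ee_pos'],s['ft_force'].round(1))
w=r.camera('wrist');im=r.camera('scene');a=cv2.resize(im[240:360,270:430],(640,480),interpolation=cv2.INTER_CUBIC)
cv2.imwrite('pics/s5.png',np.vstack([w[0:120,160:480],a[::2,::2]])[...,::-1].repeat(1,0))
p=r.camera_params('wrist');H=hsv(w);rd=((H[...,0]<6)|(H[...,0]>174))&(H[...,1]>150)
n=np.array([.4693,-.2985]);d=np.array([-.3712,.9286])
for c in blobs(rd):
    b=cv2.minAreaRect(c);Q=cast(p,b[0],.064)[0,:2]-n;print('red',b,Q@d)
```

```text
15.05 [ 0.51488203 -0.41256326  0.20453952] [-0.4 -0.7 -0.2]
red ((323.9999694824219, 63.999996185302734), (63.99999237060547, 21.999996185302734), 90.0) -0.010061228995643474
red ((112.20001220703125, 39.599998474121094), (16.994115829467773, 96.59813690185547), 26.56505012512207) 0.004500625756695659
red ((80.82862854003906, 24.367630004882812), (17.399765014648438, 80.45951843261719), 41.496463775634766) 0.013665098533639133
```

View pics/s5.png

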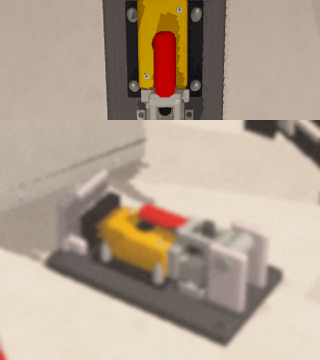

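The wrist strip on top shows the red grip lying over the adapter along the centre line. The scene crop below shows it about level. I'll check its angle with numbers.

Run:
```python
from h import *
n=np.array([.4693,-.2985]);d=np.array([-.3712,.9286]);l=np.array([-d[1],d[0]])
def pts(th,offs=0):
    o=[]
    for rr in (.044,.089):
        for h in (-.0030,.008): # closed: top 64 -> 8 mm above pin height
            a=rr*np.cos(th)-h*np.sin(th);z=.056+rr*np.sin(th)+h*np.cos(th);o.append([*(n+(a-.083+offs)*d),z])
    return np.array(o)
H=None
for name in ('wrist','scene'):
    p=r.camera_params(name);im=r.camera(name);H=hsv(im);rd=((H[...,0]<6)|(H[...,0]>174))&(H[...,1]>120)
    if name=='scene':
        m=np.zeros_like(rd);m[250:340,290:430]=1;rd&=m>0
    else: rd[:,:250]=0
    c=blobs(rd,15)[0][:,0];b=cv2.minAreaRect(c);print(name,'seen min/max',c.min(0),c.max(0),np.round(b,1) if 0 else b)
    for th in (0,.1,.2,.4):print(th,proj(p,pts(th)).round(0).tolist())
    H2=(H[...,0]>18)&(H[...,0]<32)&(H[...,1]>120)&(H[...,2]>120)
    if name=='wrist':
        H2[150:]=0;c=blobs(H2,100)[0][:,0];print('yellow',c.min(0),c.max(0))
        for e in (-.031,.031):print(e,proj(p,[*(n+e*d),.044]).round(0))
```

```text
wrist seen min/max [313  39] [335 105] ((324.0, 72.0), (66.0, 22.0), 90.0)
0 [[325.0, 109.0], [325.0, 109.0], [325.0, 41.0], [325.0, 38.0]]
0.1 [[325.0, 109.0], [325.0, 110.0], [325.0, 39.0], [325.0, 38.0]]
0.2 [[325.0, 109.0], [325.0, 112.0], [325.0, 38.0], [325.0, 39.0]]
0.4 [[325.0, 112.0], [325.0, 118.0], [325.0, 41.0], [325.0, 46.0]]
yellow [298   0] [347  96]
-0.031 [[325.  98.]]
0.031 [[325.   5.]]
scene seen min/max [340 282] [362 294] ((350.4974060058594, 288.80670166015625), (23.04645538330078, 8.759089469909668), 21.037511825561523)
0 [[362.0, 297.0], [363.0, 291.0], [339.0, 287.0], [339.0, 282.0]]
0.1 [[362.0, 294.0], [363.0, 289.0], [339.0, 283.0], [339.0, 277.0]]
0.2 [[363.0, 292.0], [364.0, 287.0], [339.0, 278.0], [341.0, 273.0]]
0.4 [[364.0, 288.0], [366.0, 284.0], [342.0, 271.0], [344.0, 266.0]]
```

Both views match a lever angle of about 0, and the adapter's rear edge is where it should be when fully home. I'm handing in.

```bash
python3 -c "
from bench import r
print(r.close_job())"
```

```text
the job is handed in; nothing more can be done
None
```

The adapter is upright in the nest, the lever is closed flat over it in the last camera views with the adapter home to within about 2 mm, and the job was handed in at about 15 s with no verdict returned.

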